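Scan the orange reagent bottle in the school lab

ROBOT

A 6-joint arm with a two-finger parallel gripper is mounted at the origin on the work surface. World frame = base frame: x ahead of the robot, y to its left, z up, the work surface at z = 0. Lengths are in m, angles in degrees, forces in N, time in s.
With the tool pointing down it reaches from about 0.375 to 0.9 m from the base axis. Payload 3.1 kg.
Tool frame: the origin (TCP) lies on the centre line of the jaws, within the pads' length; the fingertips stand 25 mm ahead of it and the grasp point (between the pads) lies 6 mm ahead of it; y points along the fingers, x is the direction in which the jaws open and shut, and the axes are right-handed (so a half turn about y gives the same grasp; the last joint's range is limited). The gripper opens to 87 mm and grips with 3 to 60 N. Pads are 19 mm wide; open, the fingers measure 117 mm over their backs; the gripper's body (75 mm by 190 mm) begins 51 mm behind the grasp point.
Start: joints at [52.913, 30.224, 82.088, -0, 67.689, -10.227], TCP at [0.282, 0.558, 0.248] pointing down, gripper open.
Joint ranges: [-176.69, 176.69], [-43.24, 126.21], [12.49, 139.97], [-82, 262], [0, 151.66], [-163.58, 163.58]. Speed limits (degrees/s): [159.86, 159.86, 180, 180, 180, 180].

INTERFACE

Orientations are given as a 3x3 rotation matrix whose columns are the frame's x, y, z axes.
In Python, from rig import * gives the robot as it stands.
- The arm moves only by the tool play_rows, never from a script. Its argument "commands" is a list of rows, each a list of 2 entries, a list of its own where there are three numbers: the shift along the world's x, y, z in m, then the turn, a rotation vector about the world's x, y, z in rad. A call has 1 to 10 rows; each row is the pose to reach, as a shift and turn from the pose commanded when the call began; what a row does not reach only later rows make up. A row lasts 1/8 s, in which the tool goes at most 62.5 mm and 10.7 degrees, less where a joint would pass 70% of its speed; a pose out of reach is approached as far as the arm can. A call with a gripper value outside its range is refused whole. "gripper" is the finger opening in m, from 0 to 0.087, set as the call begins (left out, the last holds). The fingers move at their own pace and stop on an object; the grip force is fixed at half the most. Time passes only in rows, so rows that repeat a pose let the fingers close. It gives the time, the measured TCP pose, the force and the opening at its end, in the units of the state.
- read_state(): the state, without advancing time (a new reading comes with each control period).
- capture(name): name is "scene" or "side" or "wrist"; returns a dict with "frame" (384x512x3 uint8, red, green, blue), "depth" (384x512 float32, m along the optical axis (not along the pixel's ray), 0 where there is no reading), "mtx" (3x3 intrinsics, pixels), "cam_to_world" (4x4, takes a point from camera to world coordinates); the wrist camera has in their place "hand_eye" (4x4, takes a point from camera to tool coordinates, whose origin is the TCP and whose axes are the tool frame's). Camera axes: x right, y down, z forward; pixel columns grow to the right and rows downward; lengths in m; the calibration is good to about 2 mm. The wrist camera is an equidistant fisheye: a pixel r from the principal point sees the ray r / f radians off the axis. A picture is of the moment at which its call begins: read the wrist's pose just before it.
- hand_in(): hands the job in, once; it reports no verdict.
The state is a dict: "time_s": time; "joint_positions": joint angles; "qvel": joint speeds; "tau": joint torques, N m; "position": TCP position; "tcp_rot": TCP orientation; "force": force on the tool from outside, world axes, zero at the start; "moment": the same for the moment, N m; "opening": opening from 0.0 (shut) to 1.0 (fully open).
Only numpy, scipy, OpenCV 4.12 (cv2) and the standard library are available. Lean on these libraries where they do the work, as an engineer would, in place of code of your own. Each camera call takes 0.05 s, during which the arm holds its last target. There are 200 camera calls.

TASK

Stock check in the chemistry room: pick up the barcode scanner by its upright blue grip and, holding it level, point its window squarely at the middle of the barcode label on the orange bottle from about 8 cm away, keeping it still there for two seconds. Do not push the orange bottle. Then stand the scanner back upright on the middle of its round green pad and let go.

Things in the scene. Friction and masses are not known exactly. Their poses are not given: they have to be found in the camera images.
- scanner: Hand scanner, 0.2 to 0.35 kg, standing on its flat underside: grey body 90 (x) by 50 (y) by 45 mm high; on it an upright blue grip, 40 mm along x, 26 mm along y (grip across these), from 45 to 124 mm above the underside. Origin: centre of the underside, below the grip; z up. +x is where it looks: red-framed window, centre 45 mm ahead and 25 mm up; a red stripe on top marks that end.
- orange_bottle: Loose orange bottle, upright, square, 64 by 64 mm, 112 mm to its flat shoulder, 150 mm to the top of its round white cap. Origin: centre of its underside; z up. Label on its -x side, roughly facing the robot, seen from above as a white strip along that shoulder edge. Beside it, in any order, a white (blue cap) and an amber (black cap) bottle of the same shape, at least 40 mm apart.
- orange_label (a point): Middle of the white barcode label (46 mm wide, 62 mm high) on the orange bottle's -x side, 62 mm above the bench and 32 mm from the bottle's axis. x points level from the label into the bottle (the way a scanner facing it squarely looks), z up.
- pad: Round green pad fixed to the bench, 140 mm across, 4 mm thick; the scanner stands on it at the start. Origin: centre of its underside, on the bench; z up. It lies to one side of the work; an upturned glass beaker 100 mm high, 80 mm across, stands on the other.
There are look-alikes about, which are no part of the job. What is shaped like the scanner but purple or yellow is not meant.

How it is judged (in metres and radians):
On the way:
1. for 1 s the scanner is still, level (10 deg), its window 40 to 120 mm from the orange bottle's label, pointing at its middle (20 mm sideways, 20 mm in height), square to it (15 deg) (x of orange_label in the frame of scanner between 0.085 and 0.165 m and y of orange_label in the frame of scanner between -0.02 and 0.02 m and z of orange_label in the frame of scanner between 0.005 and 0.045 m and x of scanner in the frame of orange_label below -0.05 m and angle between the x axis of scanner and the x axis of orange_label, either way round below 0.262 rad and angle between scanner's own z axis and vertical below 0.175 rad and linear speed of scanner below 0.03 m/s and angular speed of scanner below 0.2 rad/s), for 1 s.
At the end, for the whole second after the job is handed in: The scanner stands upright (within 6 degrees) and at rest on the green pad, its origin within 30 mm of the pad's centre, and the orange bottle's label is within 30 mm of where it started (horizontal distance between scanner and pad below 0.03 m and height (world z) of scanner below 0.01 m and angle between scanner's own z axis and vertical below 0.1 rad and linear speed of scanner below 0.02 m/s and distance of orange_label from where it was at the start of the episode below 0.03 m); the robot touches nothing.
It fails at once if the orange bottle is pushed more than 30 mm or knocked over (distance of orange_label from where it was at the start of the episode above 0.03 m or angle between orange_bottle's own z axis and vertical above 0.35 rad).
It also fails if it takes over 50 s, if anything falls off the work surface, if the arm or the gripper's body presses on something with over 40 N, if the wrist force passes 120 N, or if a joint passes its speed limit or range.

## Working session

There is one attempt and no reset: what is moved stays moved. The work goes in short steps, Python scripts to look and compute and a tool call to move; the robot and the scene stay as the last step left them, time stands still between calls to the robot, and variables do not carry over. Pictures are saved under pics/ and viewed, about 8 in all and at most 12, crops included, and the job is handed in when it is done.

Besides the shell and the picture viewer there is one more tool, called after ">>>" as name(argument=value, ...) on one line, values as JSON. play_rows: Moves the arm, as the interface text tells. Its arguments: {"type":"object","properties":{"commands":{"type":"array"},"gripper":{"type":"number"}},"required":["commands"]}

```bash
mkdir -p pics; ls; python3 - <<'E'
from rig import *
import cv2,numpy as np,pickle
s=read_state();print(s)
d={}
for n in("scene","side","wrist"):
    c=capture(n);d[n]=c
    print(n,c["mtx"].round(1).tolist(),(c.get("cam_to_world") if "cam_to_world" in c else c["hand_eye"]).round(3).tolist())
pickle.dump((s,d),open("c0.pkl","wb"))
a=np.hstack([d["scene"]["frame"],d["side"]["frame"]])
cv2.imwrite("pics/a.png",cv2.resize(d["scene"]["frame"],(768,576),interpolation=2)[...,::-1])
cv2.imwrite("pics/b.png",cv2.resize(d["side"]["frame"],(768,576),interpolation=2)[...,::-1])
E
```

```text
pics
{'time_s': 0.0, 'joint_positions': array([ 5.29134764e+01,  3.02767829e+01,  8.21570327e+01, -2.68340590e-04,
        6.76889394e+01, -1.02288333e+01]), 'qvel': array([-0.02343388,  0.01307927, -0.00042845, -0.02797868, -0.01389793,
        0.12787933]), 'tau': array([-1.16114581e-03, -4.40035701e+01, -1.76591563e+01,  6.32981001e-02,
        5.83071692e-02, -1.47507076e-04]), 'position': array([0.28193089, 0.55703313, 0.2465914 ]), 'tcp_rot': array([[ 4.51773094e-01, -1.28850044e-03, -8.92131947e-01],
       [ 8.92130384e-01, -1.71172132e-03,  4.51774775e-01],
       [-2.10919327e-03, -9.99997705e-01,  3.76200749e-04]]), 'force': array([ 0.31887636, -0.30290218,  1.23212733]), 'moment': array([ 0.00326876, -0.00866529,  0.05911942]), 'opening': 1.0026576983403204}
scene [[382.9, 0.0, 250.5], [0.0, 382.9, 191.3], [0.0, 0.0, 1.0]] [[0.438, 0.657, -0.613, 1.032], [0.899, -0.312, 0.309, -0.278], [0.012, -0.686, -0.727, 0.749], [0.0, 0.0, 0.0, 1.0]]
side [[443.7, 0.0, 262.8], [0.0, 443.7, 197.0], [0.0, 0.0, 1.0]] [[0.797, -0.318, 0.514, -0.193], [-0.604, -0.45, 0.658, -0.835], [0.022, -0.835, -0.55, 0.808], [0.0, 0.0, 0.0, 1.0]]
wrist [[297.3, 0.0, 255.3], [0.0, 297.3, 191.8], [0.0, 0.0, 1.0]] [[1.0, 0.0, -0.001, 0.001], [0.001, -0.24, 0.971, -0.138], [-0.0, -0.971, -0.24, 0.066], [0.0, 0.0, 0.0, 1.0]]
```

View pics/a.png

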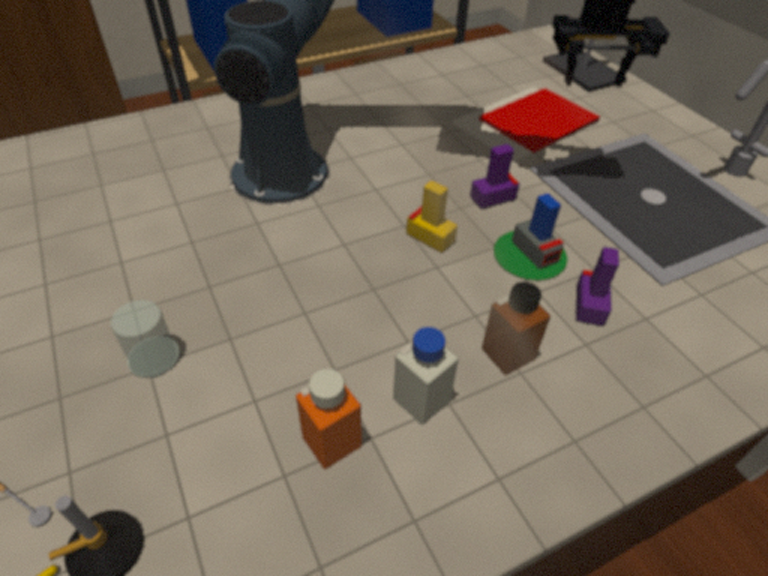

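View pics/b.png

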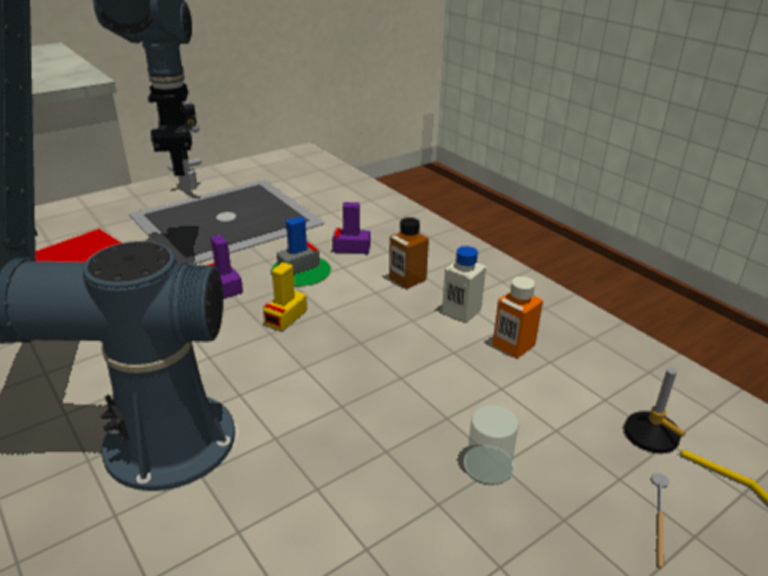

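The scanner with the blue grip stands on the green pad at scene (542,235) and side (297,245). The orange bottle is at scene (330,420) and side (517,318). Purple and yellow look-alikes stand around the pad.

```bash
cat > h.py <<'E'
import cv2,numpy as np,pickle
def cloud(c,m=None):
    T=c.get("cam_to_world"); d=c["depth"]
    v,u=np.nonzero((d>0) if m is None else (m&(d>0)))
    z=d[v,u];K=c["mtx"]
    p=np.c_[(u-K[0,2])/K[0,0]*z,(v-K[1,2])/K[1,1]*z,z]
    return p@T[:3,:3].T+T[:3,3],u,v
def ray(c,uv,z):
    T=c["cam_to_world"];K=c["mtx"];uv=np.atleast_2d(uv).astype(float)
    r=np.c_[(uv[:,0]-K[0,2])/K[0,0],(uv[:,1]-K[1,2])/K[1,1],np.ones(len(uv))]@T[:3,:3].T
    return T[:3,3]+r*((z-T[2,3])/r[:,2])[:,None]
def masks(f):
    h=cv2.cvtColor(f,cv2.COLOR_RGB2HSV);H,S,V=[h[...,i].astype(int) for i in range(3)]
    return dict(blue=(H>100)&(H<122)&(S>150)&(V>50),green=(H>45)&(H<85)&(S>140)&(V>40),orange=(H>3)&(H<14)&(S>190)&(V>90),red=((H<4)|(H>175))&(S>170)&(V>60),white=(S<60)&(V>90), grey=(S<50)&(V<130))
def rect(p):
    (c,wh,a)=cv2.minAreaRect((p[:,:2]*1000).astype(np.float32));return np.round(c,1),np.round(wh,1),round(a,1)
E
python3 - <<'E'
from h import *
s,d=pickle.load(open("c0.pkl","rb"))
for n in("scene","side"):
    c=d[n];M=masks(c["frame"]);print("==",n)
    for k in("blue","green","orange"):
        nl,L,st,ce=cv2.connectedComponentsWithStats(M[k].astype(np.uint8))
        for i in range(1,nl):
            if st[i,4]<60: continue
            p,u,v=cloud(c,L==i)
            if not len(p) or np.linalg.norm(np.median(p,0)[:2])>1.1 or np.median(p[:,2])<-.05: continue
            z=np.percentile(p[:,2],[2,50,98]).round(3)
            top=p[p[:,2]>z[2]-.006]
            print(k,st[i].tolist(),"z",z,"top",rect(top),len(top),"all",rect(p),"med",np.median(p,0).round(3))
E
```

```text
== scene
blue [354, 130, 19, 29, 322] z [0.059 0.104 0.129] top (array([451.1, 347.5]), array([34.4, 21.1]), 2.9) 80 all (array([452., 347.]), array([36.2, 22.3]), 2.9) med [0.458 0.34  0.104]
blue [276, 219, 20, 17, 262] z [0.147 0.15  0.152] top (array([643.1,  -2.8]), array([37.7, 39.9]), 42.4) 261 all (array([643.1,  -2.8]), array([37.7, 39.9]), 42.4) med [ 0.644 -0.003  0.15 ]
green [331, 156, 46, 30, 576] z [0.001 0.003 0.006] top (array([458. , 328.1]), array([130.8, 101.6]), 33.3) 572 all (array([458. , 328.1]), array([130.8, 101.6]), 33.3) med [0.466 0.315 0.003]
orange [198, 260, 42, 49, 616] z [0.028 0.11  0.113] top (array([ 649.7, -151.6]), array([60.5, 61.5]), 8.5) 407 all (array([ 649.5, -151.9]), array([60.7, 62. ]), 9.3) med [ 0.666 -0.173  0.11 ]
== side
blue [191, 144, 13, 25, 263] z [0.008 0.096 0.128] top (array([447. , 349.8]), array([26.2, 39.9]), 75.4) 50 all (array([506.3, 455.3]), array([286.7,  46.3]), 62.2) med [0.442 0.341 0.096]
blue [305, 164, 13, 13, 141] z [0.131 0.147 0.152] top (array([638.1,  -3.5]), array([42.5, 36.3]), 47.7) 83 all (array([637.9,  -4.2]), array([43.8, 36.9]), 47.7) med [ 0.631 -0.01   0.147]
green [196, 173, 24, 18, 242] z [-0.001  0.003  0.007] top (array([462.7, 309.8]), array([124. ,  61.7]), 16.5) 212 all (array([462.7, 309.8]), array([124. ,  61.7]), 16.5) med [0.457 0.308 0.003]
orange [342, 198, 20, 39, 149] z [0.011 0.076 0.121] top (array([ 635.8, -162.3]), array([10.4, 31.1]), 50.7) 17 all (array([ 650.5, -164.3]), array([45.8, 39.4]), 10.7) med [ 0.658 -0.179  0.076]
```

```bash
python3 - <<'E'
from h import *
from scipy.optimize import least_squares
s,d=pickle.load(open("c0.pkl","rb"))
G=np.array([.450,.348]);B=np.array([.650,-.152])
for n in("scene","side"):
    c=d[n];M=masks(c["frame"]);print("==",n)
    p,u,v=cloud(c,M["red"]);q=p[np.linalg.norm(p[:,:2]-G,axis=1)<.075]
    print("red",len(q),q.mean(0).round(3) if len(q) else 0,"top",q[abs(q[:,2]-.049)<.006].mean(0).round(4), "dir",np.degrees(np.arctan2(*(q.mean(0)[:2]-G)[::-1])).round(1))
    # body top
    p,u,v=cloud(c);q=p[(np.linalg.norm(p[:,:2]-G,axis=1)<.07)&(abs(p[:,2]-.049)<.004)]
    print("bodytop",len(q),rect(q),np.median(q[:,2]))
    q=p[(np.linalg.norm(p[:,:2]-G,axis=1)<.06)&(p[:,2]>.06)&(p[:,2]<.135)];print("grip all",len(q),rect(q), "top",rect(q[q[:,2]>.122]))
    q=p[(np.linalg.norm(p[:,:2]-B,axis=1)<.06)&(abs(p[:,2]-.112)<.005)];print("shoulder",len(q),rect(q),np.median(q[:,2]))
    q=p[(np.linalg.norm(p[:,:2]-B,axis=1)<.03)&(p[:,2]>.145)];print("cap",len(q),q.mean(0).round(4))
    p,u,v=cloud(c,M["white"]);q=p[(np.linalg.norm(p[:,:2]-B,axis=1)<.06)&(abs(p[:,2]-.075)<.04)];print("label",len(q),q.mean(0).round(4),q.min(0).round(3),q.max(0).round(3))
    if len(q)>9:
        x,y=q[:,0],q[:,1];f=np.polyfit(y,x,1);print("label normal deg",np.degrees(np.arctan(-f[0])))
    # pad outer
    cs,_=cv2.findContours(M["green"].astype(np.uint8),0,1);k=max((k for k in cs if len(k)>8 ),key=lambda k:cv2.contourArea(k)*(np.linalg.norm(ray(c,k[:,0].mean(0),.004)[0,:2]-G)<.15))
    k=cv2.convexHull(k)[:,0];w=ray(c,k,.004)[:,:2]
    f=least_squares(lambda o:np.hypot(*(w-o).T)-.07,G,loss="soft_l1",f_scale=.002);print("pad",f.x.round(4),"res",(f.fun*1000).round(1))
p,_,_=cloud(d["scene"]);
for nm,ctr in(("near",G),):
    q=p[(p[:,2]>.06)&(np.linalg.norm(p[:,:2]-ctr,axis=1)<.25)]
    
    import collections
    lab=(q[:,:2]/.03).round();u,cn=np.unique(lab,axis=0,return_counts=True)
    for a,b in zip(u,cn):
        if b>8: print((a*.03).round(2),b,q[(lab==a).all(1)][:,2].max().round(3))
a=cv2.resize(d["scene"]["frame"][120:200,310:420],None,fx=5,fy=5,interpolation=2);b=cv2.resize(d["side"]["frame"][130:200,130:250],None,fx=5,fy=5,interpolation=2)
o=np.zeros((760,600,3),np.uint8);o[:400,:550]=a;o[400:750]=b;cv2.imwrite("pics/c.png",o[:,:,::-1][:,:])
E
```

```text
== scene
red 43 [0.483 0.35  0.051] top [0.4829 0.3496 0.0511] dir 2.9
bodytop 241 (array([449.6, 349.8]), array([91.1, 48.5]), 2.7) 0.04835032068623246
grip all 417 (array([449.1, 350. ]), array([43.3, 27.6]), 0.7) top (array([449.9, 350.8]), array([26.6, 41.1]), 88.1)
shoulder 550 (array([ 646.4, -151. ]), array([66.4, 63.5]), 9.5) 0.11158833116840372
cap 381 [ 0.6485 -0.1512  0.1496]
label 17 [ 0.6207 -0.1714  0.1124] [ 0.615 -0.177  0.111] [ 0.625 -0.166  0.114]
label normal deg 16.786021381693708
pad [0.4479 0.3464] res [-11.4 -10.7  -8.6  -6.2  -5.4  -3.2  -2.9  -2.6  -1.4   2.    0.9   1.
  -0.2  -0.8  -2.9  -3.3  -3.4  -3.5  -5.6  -6.5]
== side
red 15 [0.482 0.349 0.05 ] top [0.4821 0.3488 0.0502] dir 1.4
bodytop 123 (array([443.6, 349.4]), array([47.7, 86.6]), 88.5) 0.048260364732200856
grip all 270 (array([445.8, 347.6]), array([28.7, 44. ]), 86.0) top (array([445.4, 350.2]), array([26.2, 43.3]), 75.4)
shoulder 196 (array([ 642.8, -151.3]), array([66.4, 64.3]), 9.8) 0.11138838552942365
cap 114 [ 0.6424 -0.1524  0.1492]
label 41 [ 0.6171 -0.1531  0.0993] [ 0.609 -0.175  0.037] [ 0.627 -0.133  0.114]
label normal deg 9.584818525795903
pad [0.4458 0.3444] res [ -2.9  -0.9  -0.1   0.8   0.7  -0.1   0.7   1.3   0.6   0.5  -5.5 -42.7
 -49.8  -8.2]
[0.24 0.48] 47 0.335
[0.27 0.36] 115 0.128
[0.27 0.39] 24 0.126
[0.27 0.45] 68 0.334
[0.27 0.48] 176 0.336
[0.27 0.51] 295 0.38
[0.3  0.18] 14 0.125
[0.3  0.36] 111 0.125
[0.3  0.39] 80 0.125
[0.3  0.48] 53 0.316
[0.3  0.51] 202 0.387
[0.3  0.54] 320 0.388
[0.33 0.18] 219 0.125
[0.33 0.21] 71 0.125
[0.33 0.54] 23 0.388
[0.33 0.57] 11 0.328
[0.36 0.18] 42 0.123
[0.36 0.21] 23 0.124
[0.42 0.33] 25 0.126
[0.45 0.33] 192 0.128
[0.45 0.36] 49 0.129
[0.48 0.33] 50 0.129
[0.48 0.36] 95 0.127
[0.57 0.36] 15 0.122
[0.6  0.15] 32 0.151
[0.6  0.18] 20 0.15
[0.6  0.33] 142 0.126
[0.6  0.36] 112 0.126
[0.63 0.18] 66 0.152
[0.63 0.33] 20 0.123
[0.63 0.36] 103 0.124
```

>>> play_rows(commands=[[[0.03, -0.04, -0.005], [0, 0, 0.1]], [[0.07, -0.085, -0.01], [0, 0, 0.2]], [[0.11, -0.13, -0.02], [0, 0, 0.3]], [[0.145, -0.18, -0.025], [0, 0, 0.43]], [[0.165, -0.207, -0.028], [0, 0, 0.517]], [[0.165, -0.207, -0.028], [0, 0, 0.517]], [[0.165, -0.207, -0.028], [0, 0, 0.517]]], gripper=0.087)

```text
time_s: 1.02
position: [0.4469, 0.3509, 0.2194]
tcp_rot: [[-0.047, -0.001, -0.999], [0.999, 0.0, -0.047], [0.0, -1.0, 0.001]]
force: [-0.6, 0.8, 0.0]
opening: 1.0
```

```bash
cat >> h.py <<'E'
def wcloud(c,s):
    K=c["mtx"];d=c["depth"];v,u=np.nonzero(d>0);a=(u-K[0,2])/K[0,0];b=(v-K[1,2])/K[1,1];t=np.hypot(a,b)+1e-9
    z=d[v,u];k=np.tan(np.minimum(t,1.4))/t*z;H=c["hand_eye"]
    p=np.c_[a*k,b*k,z]@H[:3,:3].T+H[:3,3]
    return p@s["tcp_rot"].T+s["position"],u,v
def wray(c,s,uv,z):
    K=c["mtx"];uv=np.atleast_2d(uv).astype(float);a=(uv[:,0]-K[0,2])/K[0,0];b=(uv[:,1]-K[1,2])/K[1,1];t=np.hypot(a,b)+1e-9
    H=c["hand_eye"];r=np.c_[a/t*np.sin(t),b/t*np.sin(t),np.cos(t)]@H[:3,:3].T@s["tcp_rot"].T
    o=s["tcp_rot"]@H[:3,3]+s["position"];return o+r*((z-o[2])/r[:,2])[:,None]
E
python3 - <<'E'
from h import *
from rig import *
from scipy.optimize import least_squares
s=read_state();c=capture("wrist");pickle.dump((s,c),open("c1.pkl","wb"))
print(s["position"],s["joint_positions"].round(1),s["tcp_rot"].round(3).tolist())
p,u,v=wcloud(c,s);M=masks(c["frame"])
G=np.array([.448,.35]);n=np.linalg.norm(p[:,:2]-G,axis=1)
q=p[(n<.05)&(p[:,2]>.12)&(p[:,2]<.14)&M["blue"][v,u]];print("griptop",len(q),rect(q),np.median(q[:,2]))
q=p[(n<.07)&(abs(p[:,2]-.049)<.005)];print("body",len(q),rect(q))
q=p[(n<.1)&M["red"][v,u]];print("red",len(q),q.mean(0))
cs,_=cv2.findContours(M["green"].astype(np.uint8),0,1);k=cv2.convexHull(np.vstack([k for k in cs if len(k)>20]))[:,0]
w=wray(c,s,k,.004)[:,:2];f=least_squares(lambda o:np.hypot(*(w-o).T)-.07,G,loss="soft_l1",f_scale=.002);print("pad",f.x,(f.fun*1000).round(1))
q=p[(np.linalg.norm(p[:,:2]-[.645,-.15],axis=1)<.07)&(abs(p[:,2]-.112)<.01)];print("bottle",len(q))
cv2.imwrite("pics/d.png",c["frame"][...,::-1])
s0,d=pickle.load(open("c0.pkl","rb"));print("beaker",ray(d["scene"],[155*2/3,355*2/3],0),ray(d["side"],[489*2/3,463*2/3],0))
E
```

```text
[0.44690199 0.35087832 0.21941999] [ 26.9  27.9  92.1   0.   60.1 -65.9] [[-0.047, -0.001, -0.999], [0.999, 0.0, -0.047], [0.0, -1.0, 0.001]]
griptop 1381 (array([447., 354.]), array([24.5, 38.5]), 89.5) 0.12844461375324662
body 1945 (array([447.4, 354.2]), array([50.3, 88.3]), 89.7)
red 108 [0.480241   0.34845579 0.05700814]
pad [0.44846194 0.34448844] [-1.2 -1.5 -1.7 -1.8 -1.6 -1.9 -1.8 -1.9 -1.8 -2.  -1.8 -1.9 -2.  -2.2
 -2.3 -2.7 -2.3 -2.4 -2.3 -2.6 -3.  -2.4 -2.4 -2.1 -2.2 -2.4 -2.3 -2.2
 -2.2 -2.3 -2.3 -2.1 -2.  -2.2 -2.  -1.7 -1.6 -1.6 -1.4 -1.2 -1.5 -1.5
 -1.3 -1.2 -1.3]
bottle 0
beaker [[ 0.38362691 -0.34564522  0.        ]] [[ 3.91358985e-01 -3.45634487e-01 -1.11022302e-16]]
```

View pics/d.png

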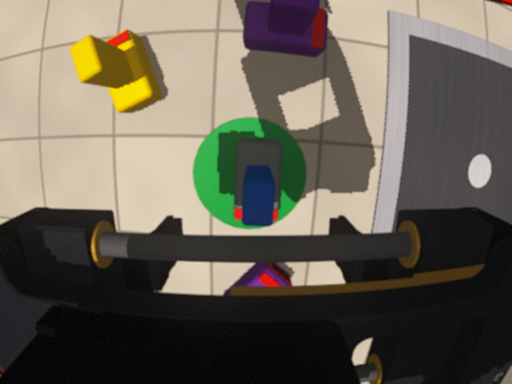

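The wrist view shows the blue grip at (258,195), lined up with the jaws, and the green pad centred near (250,173). The grip sits about 2 mm to +y of the TCP, so I'll descend with that shift.

>>> play_rows(commands=[[[0, 0.001, -0.03], [0, 0, 0]], [[0, 0.001, -0.06], [0, 0, 0]], [[0, 0.001, -0.09], [0, 0, 0]], [[0, 0.001, -0.108], [0, 0, 0]], [[0, 0.001, -0.12], [0, 0, 0]], [[0, 0.001, -0.12], [0, 0, 0]], [[0, 0.001, -0.12], [0, 0, 0]]])

```text
time_s: 1.95
position: [0.4476, 0.3522, 0.1003]
tcp_rot: [[-0.049, 0.001, -0.999], [0.999, 0.001, -0.049], [0.001, -1.0, -0.001]]
force: [-0.6, 0.6, -0.4]
opening: 0.999
```

>>> play_rows(commands=[[[0, 0, 0], [0, 0, 0]], [[0, 0, 0], [0, 0, 0]], [[0, 0, 0], [0, 0, 0]], [[0, 0, 0], [0, 0, 0]], [[0, 0, 0], [0, 0, 0]], [[0, 0, 0], [0, 0, 0]], [[0, 0, 0], [0, 0, 0]], [[0, 0, 0], [0, 0, 0]]], gripper=0.0)

```text
time_s: 2.95
position: [0.4474, 0.3516, 0.0995]
tcp_rot: [[-0.048, 0.0, -0.999], [0.999, 0.0, -0.048], [0.0, -1.0, -0.0]]
force: [-0.0, 0.7, -1.2]
opening: 0.3
```

```bash
python3 - <<'E'
from h import *
from rig import *
s=read_state();print(s["time_s"],s["position"],s["opening"],s["opening"]*87,s["force"].round(1))
for n in("scene","side"):
    c=capture(n);p,u,v=cloud(c);G=np.array([.448,.35])
    q=p[(np.linalg.norm(p[:,:2]-G,axis=1)<.07)&(abs(p[:,2]-.049)<.004)]
    print("bodytop",len(q),rect(q),np.median(q[:,2]))
    r=masks(c["frame"])["red"];p,u,v=cloud(c,r);q=p[np.linalg.norm(p[:,:2]-G,axis=1)<.07];print(q.mean(0))
E
```

```text
2.95 [0.44741127 0.35163414 0.09948783] 0.29987285135559766 26.088938067936997 [-0.   0.7 -1.2]
bodytop 227 (array([449.6, 349.2]), array([48.8, 88.2]), 89.7) 0.048545282726309646
[0.45652893 0.33687497 0.14464742]
bodytop 131 (array([445.4, 348.3]), array([86.4, 53.3]), 0.9) 0.048264680372826496
[0.48308115 0.3481182  0.04991268]
```

>>> play_rows(commands=[[[0, 0, 0.01], [0, 0, 0]], [[0, 0, 0.03], [0, 0, 0]], [[0, 0, 0.05], [0, 0, 0]], [[0, -0.02, 0.06], [0, 0, 0]], [[0, -0.06, 0.06], [0, 0, 0.02]], [[0, -0.105, 0.06], [0, 0, 0.04]], [[0, -0.15, 0.06], [0, 0, 0.06]], [[0, -0.195, 0.06], [0, 0, 0.08]], [[0, -0.24, 0.06], [0, 0, 0.1]], [[0, -0.28, 0.06], [0, 0, 0.12]]])

```text
time_s: 4.3
position: [0.4461, 0.0692, 0.1596]
tcp_rot: [[-0.167, -0.001, -0.986], [0.986, -0.0, -0.167], [-0.0, -1.0, 0.001]]
force: [1.3, -0.5, -2.5]
opening: 0.296
```

>>> play_rows(commands=[[[0, -0.04, 0], [0, 0, 0]], [[0, -0.08, 0], [0, 0, 0]], [[0, -0.12, 0], [0, 0, 0]], [[0, -0.16, 0], [0, 0, 0]], [[0.005, -0.2, -0.005], [0, 0, 0]], [[0.01, -0.23, -0.015], [0, 0, 0]], [[0.015, -0.245, -0.022], [0, 0, 0]], [[0.02, -0.249, -0.027], [0, 0, 0]], [[0.02, -0.249, -0.027], [0, 0, 0]], [[0.02, -0.249, -0.027], [0, 0, 0]]])

```text
time_s: 5.55
position: [0.4669, -0.1761, 0.1326]
tcp_rot: [[-0.169, -0.001, -0.986], [0.986, 0.001, -0.169], [0.001, -1.0, 0.001]]
force: [-0.6, -0.1, -2.9]
opening: 0.298
```

```bash
python3 - <<'E'
from h import *
from rig import *
s=read_state();print(s["time_s"],s["position"],s["tcp_rot"].round(3).tolist(),s["opening"]*87)
B=np.array([.646,-.151]);S=s["position"][:2]
D={}
for n in("scene","side","wrist"):
    c=capture(n);D[n]=c;p,u,v=cloud(c) if n!="wrist" else wcloud(c,s);M=masks(c["frame"])
    q=p[(np.linalg.norm(p[:,:2]-B,axis=1)<.06)&(abs(p[:,2]-.112)<.005)]
    if len(q)>9:print(n,"shoulder",len(q),rect(q))
    q=p[(np.linalg.norm(p[:,:2]-S,axis=1)<.065)&(abs(p[:,2]-.081)<.006)]
    if len(q)>9:print("body",len(q),rect(q),np.median(q[:,2]))
    q=p[M["red"][v,u]&(np.linalg.norm(p[:,:2]-S,axis=1)<.07)&(p[:,2]<.11)];print("red",len(q),q.mean(0) if len(q) else 0)
pickle.dump((s,D),open("c2.pkl","wb"))
o=np.hstack([cv2.resize(D["scene"]["frame"][180:340,130:330],(400,320)),cv2.resize(D["side"]["frame"][130:290,220:420],(400,320))])
cv2.imwrite("pics/e.png",o[...,::-1])
E
```

```text
5.55 [ 0.46688293 -0.17611016  0.13257341] [[-0.169, -0.001, -0.986], [0.986, 0.001, -0.169], [0.001, -1.0, 0.001]] 25.968844129633247
scene shoulder 556 (array([ 647.4, -150.9]), array([65.4, 64. ]), 8.8)
body 406 (array([ 470. , -177.2]), array([89.7, 49.7]), 8.2) 0.08203664372533997
red 82 [ 0.50138688 -0.17035054  0.08371732]
side shoulder 100 (array([ 651.2, -158.6]), array([72.1, 56.5]), 75.7)
body 287 (array([ 464. , -178.5]), array([86.9, 52. ]), 6.9) 0.08109141932096753
red 19 [ 0.50246178 -0.1858609   0.08450446]
body 3734 (array([ 444.7, -178.1]), array([43.4, 50.4]), 8.4) 0.08250648708936725
red 0 0
```

View pics/e.png

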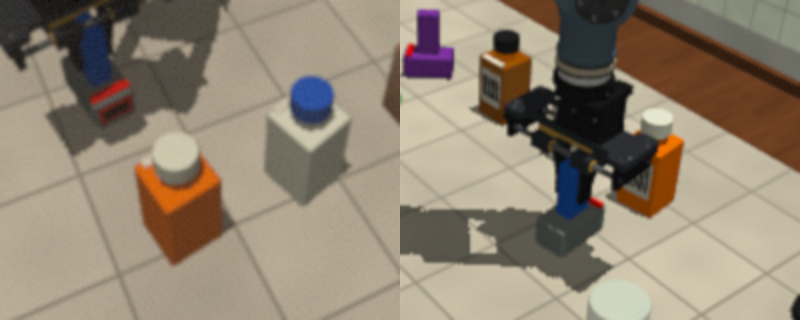

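The picture shows the scanner level, with its red window end at (112,97) facing the orange bottle's label side. It is about 10 cm away and within 2 mm sideways, so I'll advance 22 mm and hold.

>>> play_rows(commands=[[[0.007, 0.001, 0], [0, 0, 0]], [[0.015, 0.002, 0], [0, 0, 0]], [[0.022, 0.002, 0], [0, 0, 0]], [[0.022, 0.002, 0], [0, 0, 0]], [[0.022, 0.002, 0], [0, 0, 0]], [[0.022, 0.002, 0], [0, 0, 0]], [[0.022, 0.002, 0], [0, 0, 0]], [[0.022, 0.002, 0], [0, 0, 0]], [[0.022, 0.002, 0], [0, 0, 0]], [[0.022, 0.002, 0], [0, 0, 0]]])

```text
time_s: 6.95
position: [0.4893, -0.1754, 0.1326]
tcp_rot: [[-0.167, 0.0, -0.986], [0.986, 0.0, -0.167], [0.0, -1.0, -0.0]]
force: [0.8, -0.5, -2.2]
opening: 0.294
```

```bash
python3 - <<'E'
from h import *
from rig import *
s=read_state();print(s["time_s"],s["position"],s["qvel"].round(2))
B=np.array([.646,-.151]);S=s["position"][:2]
c=capture("scene");p,u,v=cloud(c)
b=rect(p[(np.linalg.norm(p[:,:2]-B,axis=1)<.06)&(abs(p[:,2]-.112)<.005)])
q=p[(np.linalg.norm(p[:,:2]-S,axis=1)<.065)&(abs(p[:,2]-.081)<.006)];r=rect(q);print(b,r,np.median(q[:,2]))
a=np.radians(9.5);d=b[0]-r[0];print("along",d@[np.cos(a),np.sin(a)]-32,"lat",d@[-np.sin(a),np.cos(a)])
E
```

```text
6.95 [ 0.48932153 -0.17544076  0.13255737] [-0.04 -0.   -0.02  0.01 -0.1   0.07]
(array([ 646.9, -151.1]), array([65.9, 63.3]), 10.1) (array([ 491.5, -176.9]), array([91.3, 50.3]), 6.6) 0.08175047672724084
along 125.52701071009125 lat -0.2022294310887202
```

>>> play_rows(commands=[[[0, 0, 0], [0, 0, 0]], [[0, 0, 0], [0, 0, 0]], [[0, 0, 0], [0, 0, 0]], [[0, 0, 0], [0, 0, 0]], [[0, 0, 0], [0, 0, 0]], [[0, 0, 0], [0, 0, 0]], [[0, 0, 0], [0, 0, 0]], [[0, 0, 0], [0, 0, 0]], [[0, 0, 0], [0, 0, 0]], [[0, 0, 0], [0, 0, 0]]])

```text
time_s: 8.25
position: [0.4893, -0.1754, 0.1325]
tcp_rot: [[-0.167, -0.0, -0.986], [0.986, 0.0, -0.167], [0.0, -1.0, 0.0]]
force: [-1.5, 0.6, -2.3]
opening: 0.303
```

>>> play_rows(commands=[[[0, 0, 0], [0, 0, 0]], [[0, 0, 0], [0, 0, 0]], [[0, 0, 0], [0, 0, 0]], [[0, 0, 0], [0, 0, 0]], [[0, 0, 0], [0, 0, 0]], [[0, 0, 0], [0, 0, 0]], [[0, 0, 0], [0, 0, 0]], [[0, 0, 0], [0, 0, 0]]])

```text
time_s: 9.25
position: [0.4893, -0.1754, 0.1325]
tcp_rot: [[-0.167, -0.0, -0.986], [0.986, 0.0, -0.167], [0.0, -1.0, 0.0]]
force: [-0.5, -0.5, -1.9]
opening: 0.298
```

>>> play_rows(commands=[[[-0.012, -0.002, 0.003], [0, 0, 0]], [[-0.03, 0.0, 0.013], [0, 0, 0]], [[-0.042, 0.02, 0.025], [0, 0, 0]], [[-0.042, 0.055, 0.03], [0, 0, 0]], [[-0.042, 0.1, 0.03], [0, 0, -0.02]], [[-0.042, 0.145, 0.03], [0, 0, -0.04]], [[-0.042, 0.19, 0.03], [0, 0, -0.06]], [[-0.042, 0.235, 0.03], [0, 0, -0.08]], [[-0.042, 0.28, 0.03], [0, 0, -0.1]], [[-0.042, 0.323, 0.03], [0, 0, -0.12]]])

```text
time_s: 10.5
position: [0.4459, 0.1484, 0.1633]
tcp_rot: [[-0.047, -0.0, -0.999], [0.999, -0.0, -0.047], [-0.0, -1.0, 0.0]]
force: [0.3, 1.0, -1.7]
opening: 0.302
```

>>> play_rows(commands=[[[0, 0.045, 0], [0, 0, 0]], [[0, 0.09, 0], [0, 0, 0]], [[0, 0.135, 0], [0, 0, 0]], [[0, 0.17, 0], [0, 0, 0]], [[0, 0.19, -0.005], [0, 0, 0]], [[0, 0.2, -0.015], [0, 0, 0]], [[0, 0.2, -0.03], [0, 0, 0]], [[0, 0.2, -0.04], [0, 0, 0]], [[0, 0.2, -0.04], [0, 0, 0]], [[0, 0.2, -0.04], [0, 0, 0]]])

```text
time_s: 11.75
position: [0.4476, 0.347, 0.1225]
tcp_rot: [[-0.047, -0.0, -0.999], [0.999, -0.0, -0.047], [-0.0, -1.0, 0.0]]
force: [1.0, 0.0, -2.1]
opening: 0.3
```

```bash
cat > chk.py <<'E'
from h import *
from rig import *
from scipy.optimize import least_squares
s=read_state();print(s["time_s"],s["position"],s["opening"]*87,s["force"])
G=np.array([.447,.348]);o=[]
for n in("scene","side"):
    c=capture(n);o.append(c["frame"]);p,u,v=cloud(c);r=np.linalg.norm(p[:,:2]-G,axis=1)
    t=p[(r<.065)&(p[:,2]>.04)&(p[:,2]<.085)];h,e=np.histogram(t[:,2],45);z=e[h.argmax()]
    q=p[(r<.07)&(abs(p[:,2]-z)<.004)];print(n,"body",len(q),rect(q),np.median(q[:,2]))
    q=p[(r<.06)&masks(c["frame"])["blue"][v,u]&(p[:,2]>.11)&(p[:,2]<.14)];print("grip",len(q),q[:,2].max() if len(q) else 0, rect(q) if len(q)>5 else 0)
    g=masks(c["frame"])["green"]&(c["depth"]>0);w,_,_=cloud(c,g);w=w[np.linalg.norm(w[:,:2]-G,axis=1)<.1];print("pad z",np.median(w[:,2]))
    w=cv2.convexHull((w[:,:2]*1000).astype(np.float32))[:,0]/1000
    f=least_squares(lambda o:np.hypot(*(w-o).T)-.0695,G,loss="soft_l1",f_scale=.001);print("pad",f.x.round(4))
    if n=="scene":
        q=p[(np.linalg.norm(p[:,:2]-[.646,-.151],axis=1)<.06)&(abs(p[:,2]-.112)<.005)];print("bottle",rect(q))
cv2.imwrite("pics/%d.png"%(s["time_s"]*100),np.hstack([cv2.resize(o[0][100:220,290:440],(400,320)),cv2.resize(o[1][110:230,130:280],(400,320))])[...,::-1])
E
python3 chk.py
```

```text
11.75 [0.44762749 0.34704351 0.12249696] 26.091135103841605 [ 1.02370246  0.01431249 -2.12498055]
scene body 245 (array([450.3, 342.3]), array([89.2, 49.2]), 4.2) 0.07120670441953814
grip 64 0.1394237617193309 (array([466.8, 340.4]), array([19. ,  9.9]), 67.4)
pad z 0.003600030743562632
pad [0.446  0.3431]
bottle (array([ 646.8, -150.8]), array([66.1, 64.3]), 8.6)
side body 136 (array([446.9, 342.9]), array([88.6, 53.6]), 0.7) 0.0703061585143171
grip 41 0.1393588430239312 (array([431.9, 338.1]), array([12.4, 21.6]), 9.3)
pad z 0.0030305874307715586
pad [0.4457 0.343 ]
```

>>> play_rows(commands=[[[-0.001, 0, -0.007], [0, 0, 0]], [[-0.001, 0, -0.014], [0, 0, 0]], [[-0.001, 0, -0.019], [0, 0, 0]], [[-0.001, 0, -0.022], [0, 0, 0]], [[-0.001, 0, -0.0225], [0, 0, 0]], [[-0.001, 0, -0.0225], [0, 0, 0]], [[-0.001, 0, -0.0225], [0, 0, 0]]])

```text
time_s: 12.72
position: [0.4465, 0.3476, 0.1002]
tcp_rot: [[-0.048, 0.0, -0.999], [0.999, 0.0, -0.048], [0.0, -1.0, -0.0]]
force: [-0.3, -0.8, -1.5]
opening: 0.301
```

```bash
python3 chk.py
```

```text
12.725 [0.44646122 0.34763332 0.10023214] 26.17112057259444 [-0.27444255 -0.76190284 -1.49697591]
scene body 238 (array([449.2, 343.6]), array([88. , 48.6]), 4.5) 0.0496832784140932
grip 36 0.1272971431989941 (array([465.9, 341.9]), array([19. ,  8.4]), 71.4)
pad z 0.0035525413299100084
pad [0.4462 0.3419]
bottle (array([ 647.1, -150.9]), array([64.8, 64.4]), 9.3)
side body 133 (array([442.7, 340.1]), array([51.9, 88.4]), 89.0) 0.04830238987958535
grip 30 0.12831513883504464 (array([430.1, 339.3]), array([22.3, 13.4]), 81.2)
pad z 0.0031950556954744025
pad [0.4459 0.3438]
```

Still about 0.7 mm above the grasp height, with no contact force. I'll lower slightly more, then open.

>>> play_rows(commands=[[[0, 0, -0.0008], [0, 0, 0]], [[0, 0, -0.001], [0, 0, 0]], [[0, 0, -0.001], [0, 0, 0]], [[0, 0, -0.001], [0, 0, 0]]])

```text
time_s: 13.32
position: [0.4466, 0.3476, 0.0994]
tcp_rot: [[-0.048, 0.001, -0.999], [0.999, 0.0, -0.048], [0.0, -1.0, -0.001]]
force: [-0.2, -0.2, 2.4]
opening: 0.298
```

>>> play_rows(commands=[[[0, 0, 0], [0, 0, 0]], [[0, 0, 0], [0, 0, 0]], [[0, 0, 0], [0, 0, 0]], [[0, 0, 0], [0, 0, 0]], [[0, 0, 0], [0, 0, 0]], [[0, 0, 0], [0, 0, 0]], [[0, 0, 0], [0, 0, 0]], [[0, 0, 0], [0, 0, 0]]], gripper=0.087)

```text
time_s: 14.32
position: [0.4463, 0.3476, 0.0991]
tcp_rot: [[-0.048, -0.0, -0.999], [0.999, -0.0, -0.048], [-0.0, -1.0, 0.0]]
force: [-0.3, -0.1, -0.0]
opening: 0.991
```

>>> play_rows(commands=[[[0, 0, 0.02], [0, 0, 0]], [[0, 0, 0.05], [0, 0, 0]], [[0, 0, 0.09], [0, 0, 0]], [[0, 0, 0.13], [0, 0, 0]], [[-0.02, 0.04, 0.15], [0, 0, 0]], [[-0.05, 0.08, 0.15], [0, 0, 0]], [[-0.08, 0.12, 0.15], [0, 0, 0]], [[-0.08, 0.12, 0.15], [0, 0, 0]], [[-0.08, 0.12, 0.15], [0, 0, 0]]])

```text
time_s: 15.45
position: [0.3663, 0.4672, 0.2489]
tcp_rot: [[-0.049, 0.0, -0.999], [0.999, -0.001, -0.049], [-0.001, -1.0, -0.0]]
force: [-0.9, -0.8, -0.0]
opening: 1.002
```

```bash
python3 chk.py; ls -t pics | head -1; cp pics/$(ls -t pics|head -1) pics/last.png
```

```text
15.45 [0.36631721 0.46722675 0.24886929] 87.20312069900271 [-0.87758054 -0.80659477 -0.03223202]
scene body 238 (array([449.4, 345. ]), array([88.2, 49.4]), 1.9) 0.048833285556240724
grip 151 0.12988203953475908 (array([449.8, 344.2]), array([27. , 39.2]), 89.6)
pad z 0.0033304785145502613
pad [0.4456 0.3443]
bottle (array([ 647.1, -151.1]), array([65.6, 64. ]), 8.7)
side body 138 (array([444.9, 345.4]), array([87.3, 53. ]), 1.0) 0.04784329323885833
grip 88 0.1297400981233069 (array([444.8, 343. ]), array([44.1, 25.7]), 8.5)
pad z 0.0032261036063733206
pad [0.446  0.3392]
1545.png
```

View pics/last.png

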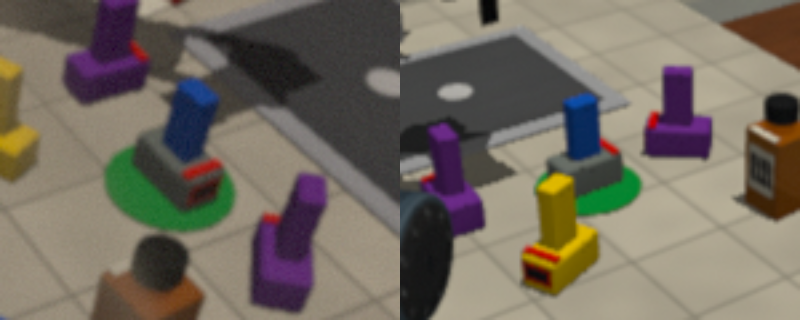

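The scanner stands upright in the middle of the green pad (left view, around (180,150)). The gripper is clear and the bottle hasn't moved.

```bash
python3 -c "
from rig import *
print(hand_in())"
```

```text
the job is handed in; nothing more can be done
None
```

The job is done and handed in at about 15.5 s; no verdict was reported.

- **Scan:** I gripped the scanner by its blue grip (26 mm opening). I held it still for over 2 s with its window about 80 mm from the orange bottle's label. The scene camera put it less than 1 mm off sideways, with its origin about 37 mm up, so the window was level with the middle of the label. The tool was level throughout. Its heading matched the label to about 1°, although the camera's own outline of the scanner read about 3° off.
- **Return:** I set the scanner back on the green pad, opened the gripper and withdrew. The last views show it upright, with its body top at 48–49 mm, as at the start. It is about 4 mm from the pad's centre by the scene camera and about 6 mm by the side camera.
- **Orange bottle:** Its measured position changed by less than 1 mm, and the gripper touched nothing at the end.

The two fixed cameras disagreed by about 5 mm in x. That is well within the tolerances, and I compared positions within one view where it mattered. The pad fits also varied by a few millimetres because the scanner hides part of the pad.

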